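# Clamp a freshly glued soap carton under the swing-arm press

## Robot

A 6-joint arm with a two-finger parallel gripper is mounted at the origin on a cart in front of the work surface, level with it; the furniture and walls round the work are solid. World frame = base frame: x ahead of the robot, y to its left, z up, the work surface at z = 0. Lengths are in mm, angles in degrees, forces in N, time in s.
With the tool pointing down it reaches from about 300 to 850 mm from the base axis. Payload 4.2 kg.
Tool frame: the origin (TCP) lies midway between the tips of the shut fingers; the grasp point (between the pads) lies env.grip_depth behind it (env.grip_depth is the distance from the TCP to the grasp point, in mm); z points along the fingers, y is the direction in which the jaws open and shut (so a half turn about z gives the same grasp; the last joint's range is limited). The gripper opens to 91 mm and grips with 3 to 60 N. Pads are 32 mm wide; open, the fingers measure 118 mm over their backs; the gripper's body (76 mm by 178 mm) begins 60 mm behind the grasp point.
Start: joints at [62.051, 18.312, 89.639, -0, 72.044, -1.146], TCP at [259.286, 513.239, 213.976] pointing down, gripper open.
Joint ranges: [-177.97, 177.97], [-48.28, 115.42], [12.27, 149.76], [-77.06, 257.06], [2.81, 150.46], [-146.56, 146.56]. Speed limits (degrees/s): [147.25, 147.25, 180, 180, 180, 180].

## Interface

Orientations are given as [roll, pitch, yaw] about the fixed x, y, z axes, in that order (R = Rz(yaw) Ry(pitch) Rx(roll)).
In Python, from workcell import env, cams, spotter gives the robot as it stands.
- The arm moves only by the tool apply_moves, never from a script. Its argument "plan" is a list of rows, each an object with "jaw": the closure, from 0 (fully open) to 1 (shut); "delta_pos": the shift along the tool's x, y, z in mm, a list of three; "spin": the turn about the tool's z in rad. In form: [{"jaw": jaw, "delta_pos": [dx, dy, dz], "spin": spin}, ...]. A call has exactly 8 rows; each row is the pose to reach, as a shift and turn from the pose measured when the call began, along the tool's axes at that moment; what a row does not reach only later rows make up. A row lasts 1/8 s, in which the tool goes at most 62.5 mm and 10.7 degrees, less where a joint would pass 70% of its speed; a pose out of reach is approached as far as the arm can. A call with a gripper value outside its range is refused whole. The fingers move at their own pace and stop on an object; "squeeze" is the grip in N (left out, the last holds). Time passes only in rows, so rows that repeat a pose let the fingers close, or fill a call up. It gives the time, the measured TCP pose, the force and the opening at its end, in the units of the state.
- env.state(): the state, without advancing time (a new reading comes with each control period).
- cams.grab_frame(name): name is "scene" or "top"; returns the picture (400x640x3 uint8, red, green, blue); there is no depth.
- cams.calibration(name): a dict with "camera_matrix" (3x3 intrinsics, pixels), "rvec" (rotation vector, rad) and "tvec" (3), from world to camera coordinates, as OpenCV has them. Camera axes: x right, y down, z forward; pixel columns grow to the right and rows downward; lengths in mm; the calibration is good to about 2 mm. A picture is of the moment at which its call begins. calibration takes no time and is no camera call.
- env.job_done(): hands the job in, once; it reports no verdict.
Trained networks look in the newest picture that a camera, given by its name, has taken for a name from the list of things; names that differ only in an ending like _2 or _b are one class to them, and where a whole thing is asked for, a point or a joint stands for the part that bears it (a point fixed in the world has none). Each returns a list of dicts, best first, with "confidence" (0 to 1); they miss things now and then, are a little off and sometimes report something else, mostly with a low value. They report only what shows in the picture. A call takes as long as a camera call.
- spotter.masks_of(camera, target): "region" (400x640 bool, what is visible of it) and "extent" ([left, top, right, bottom] in pixels, round what is visible of it).
The state is a dict: "time_s": time; "qpos": joint angles; "qvel": joint speeds; "effort": joint torques, N m; "ee_pos": TCP position; "ee_rot": TCP orientation; "force": force on the tool from outside, world axes, zero at the start; "torque": the same for the moment, N m; "gripper_width": finger opening in mm.
Only numpy, scipy, OpenCV 4.12 (cv2) and the standard library are available. Lean on these libraries where they do the work, as an engineer would, in place of code of your own. Each camera call takes 0.05 s, during which the arm holds its last target.

## Task

The soap carton lying on the wooden board of the swing-arm press has just been glued shut. Swing the press arm round, with its pad still up and clear, until the pad is centred over the carton, then press the wooden knob straight down until the pad sits on the carton and the pad's spring is about half compressed, and keep it pressed there: the program finishes while the robot is still holding the knob down. Do not shift the carton or knock over or push away the things standing round it.

Things in the scene. Friction and masses are not known exactly. Their poses are not given: they have to be found in the camera images.
- press: fixed small press: wooden board 240 x 205 x 18 mm with a steel column (28 mm dia) near its far edge; the board is turned by 0.30 rad clockwise relative to this frame. Origin: under the board, on the column's axis, z up. A grey arm turns on the column: underside 123 mm, top 149 mm above the counter; its hub (52 mm dia) on the column reaches 163 mm. A till box 180 mm high stands left of it.
- column_axis (a point): point on the vertical axis of the column, about which the arm swings, at half the arm's height (136 mm above the counter)
- press_arm (a joint): swing of the arm, rad: 0 = the arm points along the press's -x axis; growing values turn it counter-clockwise seen from above. It is parked at the start at negative values, to the left of the carton as the robot sees it. Range -1.0 to 0.5. It stays where it is left; light friction (about 1 N at the knob). The plunger stands at the arm's end, 150 mm from the column's axis.
- knob_top (a point): top centre of the dark wooden knob on the plunger: a round knob, 36 mm dia at its widest, 34 mm high, upright axis. With the plunger up its top is 226 mm and its underside 192 mm above the counter; below it is a bare stem 14 mm dia down to the arm. It can be taken from above between the fingers.
- press_plunger (a joint): downward travel of the plunger with knob, m: 0 = up, 0.042 = end stop. A return spring pushes it up (about 2.5 N at the top, 80 N/m more). With the carton on the board the pad touches it at 0.020; 0.030 gives the half compressed pad spring (knob top then 196 mm above the counter), and takes about 13 N of push in all.
- press_pad (a joint): compression of the pad's spring, m: 0 = pad fully out, 0.010 = half compressed (the wanted value, about 8 N on the carton), 0.020 = solid. The gap between the pad's top and the collar above it is 22 mm less this value.
- pad_face (a point): centre of the underside of the pad, a round disc 36 mm dia and 12 mm thick hanging under the plunger in line with the knob; 72 mm above the counter when up
- glued_carton: closed printed soap carton (rigid box) 60 x 90 x 34 mm lying loose on the board of the press, the only carton there; origin at the centre of its underside, its x axis along the 60 mm side, z up; top face 52 mm above the counter
- board_weight: bystander: dark iron scale weight, 44 mm dia, 42 mm high, standing on the board near the column; origin at the centre of its underside
- spare_carton: bystander: soap carton 62 x 92 x 34 mm on the counter right of the press; origin at the centre of its underside
- brass_weight: bystander: small brass scale weight, 34 mm dia, 36 mm high, on the counter behind the press; origin at the centre of its underside
- iron_weight: bystander: dark iron scale weight, 54 mm dia, 50 mm high, on the counter right of the press; origin at the centre of its underside
- hatch_sill (a point): middle of the sill top of the open hatch through which the robot reaches the counter, 125 mm above it. The opening is 635 mm wide, between tall posts at about x 0.17, y -0.10 (77 x 89 mm) and x 0.54, y 0.53 (108 x 85 mm). The gripper starts outside, beside the left post: draw it back towards the robot before swinging it in through the middle.

How it is judged:
By the outcome, as a careful person would: the job done as asked, in the order asked, and still so for the second after the job is handed in, while the arm keeps its last pose, push and grip.
It also fails if it takes over 35 s, if anything falls off the work surface, if the arm or the gripper's body presses on something with over 40 N, if the wrist force passes 120 N, or if a joint passes its speed limit or range.

## Working session

There is one attempt and no reset: what is moved stays moved. The work goes in short steps, Python scripts to look and compute and a tool call to move; the robot and the scene stay as the last step left them, time stands still between calls to the robot, and variables do not carry over. Pictures are saved under pics/ and viewed, and the job is handed in when it is done.

Besides the shell and the picture viewer there is one more tool, called after ">>>" as name(argument=value, ...) on one line, values as JSON. apply_moves: Moves the arm, as the interface text tells. Its arguments: {"type":"object","properties":{"plan":{"type":"array"},"squeeze":{"type":"number"}},"required":["plan"]}

```bash
ls; mkdir -p pics; python3 - <<'E'
from workcell import env, cams, spotter
import cv2
print(env.state(), env.grip_depth)
for n in ("scene","top"):
    im=cams.grab_frame(n); cv2.imwrite(f"pics/{n}0.png",im[...,::-1])
    c=cams.calibration(n); print(n,c)
E
```

```text
pics
{'time_s': 0.0, 'qpos': array([ 6.20519492e+01,  1.83507277e+01,  8.97060435e+01, -1.76292276e-03,
        7.20414477e+01, -1.14637016e+00]), 'qvel': array([ 0.06838377,  0.01303355,  0.05481841, -0.02314265, -0.0191078 ,
        0.00217722]), 'effort': array([-1.67836577e-03, -4.12458980e+01, -2.31975031e+01,  7.24125886e-02,
        4.55535657e-02, -1.61104763e-04]), 'ee_pos': array([259.05179967, 512.78958489, 213.13187197]), 'ee_rot': array([-1.79901767e+02, -2.89263697e-04,  1.53198864e+02]), 'force': array([ 0.20038534, -0.172269  , -0.57470163]), 'torque': array([-0.02359729, -0.00220472, -0.00450253]), 'gripper_width': 91.36187777192231} 18.8
scene {'camera_matrix': array([[503.1257595 ,   0.        , 323.38684561],
       [  0.        , 503.1257595 , 195.53332286],
       [  0.        ,   0.        ,   1.        ]]), 'rvec': array([ 1.97184647,  1.40619077, -0.58828439]), 'tvec': array([-192.4128107 , -228.18307073, 1580.57189438])}
top {'camera_matrix': array([[364.91151866,   0.        , 316.10718114],
       [  0.        , 364.91151866, 205.86007854],
       [  0.        ,   0.        ,   1.        ]]), 'rvec': array([ 2.13051009, -2.10103809,  0.20508997]), 'tvec': array([ -7.27444633, 534.83324279, 914.72158789])}
```

View pics/scene0.png

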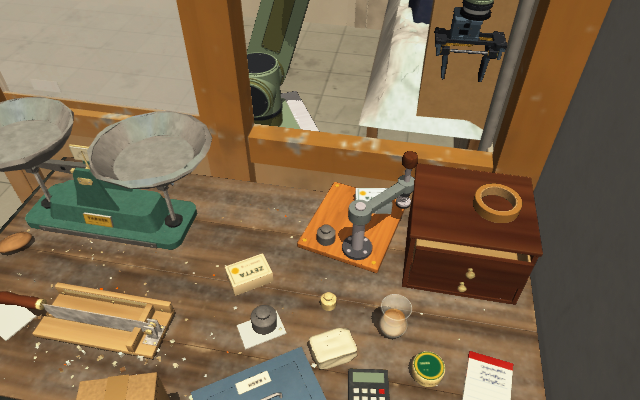

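View pics/top0.png

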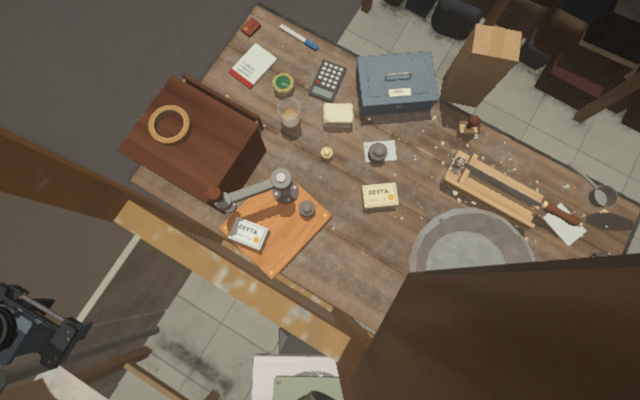

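The scene view shows the knob at about (410,160), the column hub at (358,210), and the carton behind the arm at (370,193). In the top view the knob is at (215,195), the hub at (282,180), and the carton at (250,235). The till box sits right next to the knob.

```bash
cat > h.py <<'E'
import numpy as np, cv2
from workcell import env, cams, spotter
def cal(n):
    c=cams.calibration(n); return c['camera_matrix'],np.array(c['rvec'],float),np.array(c['tvec'],float)
def proj(n,P):
    K,r,t=cal(n); return cv2.projectPoints(np.array(P,float).reshape(-1,1,3),r,t,K,None)[0].reshape(-1,2)
def ray(n,uv):
    K,r,t=cal(n); R=cv2.Rodrigues(r)[0]; C=-R.T@t
    d=R.T@np.linalg.inv(K)@np.array([uv[0],uv[1],1.]); return C,d/np.linalg.norm(d)
def atz(n,uv,z):
    C,d=ray(n,uv); return C+d*(z-C[2])/d[2]
def tri(uv1,uv2,a="scene",b="top"):
    C1,d1=ray(a,uv1);C2,d2=ray(b,uv2)
    A=np.stack([d1,-d2],1); s=np.linalg.lstsq(A,C2-C1,rcond=None)[0]
    p,q=C1+s[0]*d1,C2+s[1]*d2; return (p+q)/2,np.linalg.norm(p-q)
E
python3 - <<'E'
from h import *
for n in ("scene","top"):
    im=cams.grab_frame(n)[...,::-1].copy()
    for t in ("knob_top","glued_carton","press_arm","board_weight"):
        for k,m in enumerate(spotter.masks_of(n,t)[:2]):
            r=m['region']; ys,xs=np.nonzero(r); print(n,t,round(m['confidence'],2),m['extent'],xs.mean().round(1),ys.mean().round(1),r.sum())
            np.save(f"pics/{n}_{t}_{k}.npy",r)
            cs,_=cv2.findContours(r.astype('uint8'),0,1)
    b=(300,120,480,300) if n=="scene" else (180,130,340,290)
    c=im[b[1]:b[3],b[0]:b[2]]; cv2.imwrite(f"pics/{n}_crop.png",cv2.resize(c,None,fx=3.3,fy=3.3,interpolation=cv2.INTER_CUBIC))
print(env.state()['time_s'])
E
```

```text
scene knob_top 0.57 [396.8, 150.9, 417.1, 211.6] 407.1 176.6 479
scene knob_top 0.19 [395.0, 199.3, 410.1, 207.4] 402.9 202.4 142
scene glued_carton 0.87 [352.5, 187.6, 391.0, 213.5] 372.5 197.7 430
scene glued_carton 0.55 [224.9, 253.9, 273.1, 294.2] 249.2 273.8 1262
scene press_arm 0.82 [346.9, 148.2, 421.3, 227.7] 386.6 194.0 1760
scene board_weight 0.7 [317.7, 224.8, 337.3, 245.3] 325.6 235.0 319
top knob_top 0.74 [207.4, 184.8, 236.7, 214.3] 218.6 196.4 293
top knob_top 0.55 [204.6, 169.5, 330.6, 279.6] 272.3 218.1 6269
top glued_carton 0.68 [227.9, 217.4, 270.1, 249.9] 249.0 233.0 815
top press_arm 0.94 [203.4, 167.1, 290.6, 210.5] 248.8 190.1 1311
top press_arm 0.42 [207.1, 183.8, 237.7, 210.3] 218.8 196.5 305
top board_weight 0.6 [301.2, 199.7, 315.5, 215.1] 307.4 208.0 245
0.6
```

View pics/scene_crop.png

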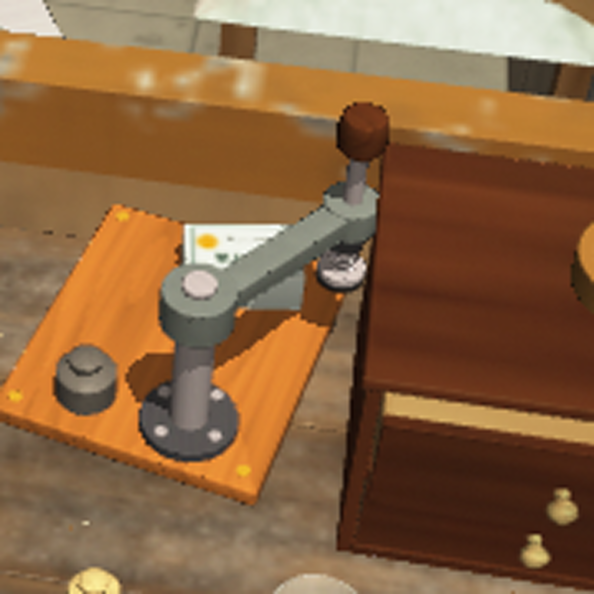

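View pics/top_crop.png

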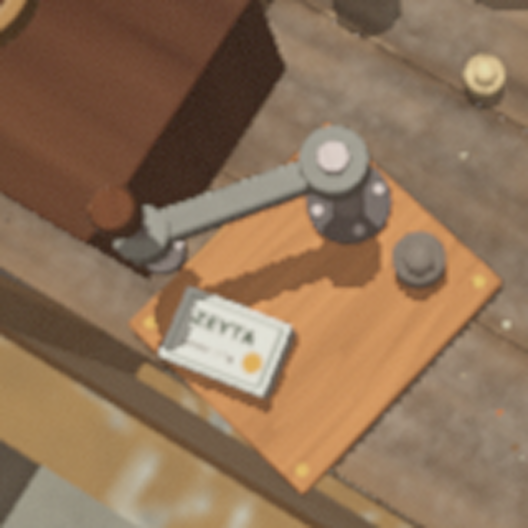

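```bash
python3 - <<'E'
from h import *
s=lambda c:(c[0]/3.3+300,c[1]/3.3+120)
t=lambda c:(c[0]/3.3+180,c[1]/3.3+130)
print("knob",tri(s((364,115)),t((113,203))))
print("coltop",tri(s((200,285)),t((333,156))))
K=atz("top",t((113,203)),226);C=atz("top",t((333,156)),165);print(K,C,np.linalg.norm((K-C)[:2]))
cs=[atz("top",t(c),52) for c in((190,288),(293,325),(266,392),(160,350))]
for a,b in zip(cs,cs[1:]+cs[:1]): print(a,np.linalg.norm(a-b))
ct=np.mean(cs,0); print("carton",ct)
cc=[atz("scene",s(c),52) for c in((183,223),)];print(cc)
d=ct-C; print("carton dist",np.hypot(*d[:2]),np.degrees(np.arctan2(d[1],d[0])), "knob", np.degrees(np.arctan2(*(K-C)[1::-1])))
for z in(0,180):print([atz("top",t(c),z) for c in((245,0),(100,235),(282,70))])
print("top cam",ray("top",(0,0))[0],"scene cam",ray("scene",(0,0))[0])
# residual of projected: 
print(proj("scene",[ct,K,C]))
E
```

```text
knob (array([529.57648965, 222.94131638, 224.77134457]), np.float64(0.30258429162409717))
coltop (array([582.8785466 ,  85.57893862, 157.64726384]), np.float64(1.27569356380628))
[529.23430293 222.42891029 226.        ] [580.61370517  84.17660825 165.        ] 147.49082003009016
[501.52401851 207.00850965  52.        ] 88.3630285581667
[472.86659995 123.42156583  52.        ] 56.65757785255628
[419.53631556 142.55169638  52.        ] 91.19303851800508
[451.4795003  227.96717052  52.        ] 54.2560528195482
carton [461.35160858 175.23723559  52.        ]
[array([420.93766386, 144.52684616,  52.        ])]
carton dist 150.05160956843773 142.63704706150662 knob 110.38683100794822
[array([769.07390446, 184.47074247,   0.        ]), array([ 5.54722389e+02,  2.97852376e+02, -1.13686838e-13]), array([704.36331063, 148.9919305 ,   0.        ])]
[array([692.91255665, 150.40976926, 180.        ]), array([517.07437876, 243.41970085, 180.        ]), array([639.82875697, 121.30556799, 180.        ])]
top cam [ 345.18697788   -5.1004989  1001.81586817] scene cam [1282.99304315 -247.40368062  938.09273892]
[[372.64878786 195.24742256]
 [410.02939504 154.39429914]
 [359.51666723 203.48010726]]
```

```bash
cat >> h.py <<'E'
from scipy.spatial.transform import Rotation as Ro
def delta(P,yaw):
    s=env.state(); R=Ro.from_euler('xyz',s['ee_rot'],degrees=True).as_matrix()
    d=R.T@(np.array(P,float)-s['ee_pos']); a=(yaw-s['ee_rot'][2]+180)%360-180
    return np.round(d,1), round(-np.radians(a),3)
E
python3 - <<'E'
from h import *
for P,y in [((190,370,290),153.2),((240,335,290),145),((290,280,290),135),((340,220,290),125),((390,165,290),111)]: print(delta(P,y))
E
```

```text
(array([  -2.8, -159.1,  -76. ]), np.float64(-0.0))
(array([ -63.2, -167.8,  -76. ]), np.float64(0.143))
(array([-132.6, -194.3,  -76. ]), np.float64(0.318))
(array([-204.3, -225.3,  -76. ]), np.float64(0.492))
(array([-273.7, -251.9,  -76. ]), np.float64(0.736))
```

>>> apply_moves(plan=[{"jaw":0,"delta_pos":[0,-55,-25],"spin":0},{"jaw":0,"delta_pos":[-2,-108,-50],"spin":0},{"jaw":0,"delta_pos":[-3,-159,-76],"spin":0},{"jaw":0,"delta_pos":[-63,-168,-76],"spin":0.14},{"jaw":0,"delta_pos":[-115,-187,-76],"spin":0.3},{"jaw":0,"delta_pos":[-168,-210,-76],"spin":0.45},{"jaw":0,"delta_pos":[-220,-232,-76],"spin":0.6},{"jaw":0,"delta_pos":[-273,-252,-76],"spin":0.735}])

```text
time_s: 1.6
ee_pos: [390.2, 163.6, 290.4]
ee_rot: [179.9, -0.0, 110.8]
force: [1.2, 0.6, -0.5]
gripper_width: 91.2
```

```bash
python3 - <<'E'
from h import *
print(delta((529.5,222.7,265),111))
E
```

```text
(array([  5.7, 151.1,  25.6]), np.float64(-0.003))
```

>>> apply_moves(plan=[{"jaw":0,"delta_pos":[1,30,5],"spin":0},{"jaw":0,"delta_pos":[3,65,10],"spin":0},{"jaw":0,"delta_pos":[4,100,18],"spin":0},{"jaw":0,"delta_pos":[5,130,25],"spin":0},{"jaw":0,"delta_pos":[5.7,146,25.6],"spin":0},{"jaw":0,"delta_pos":[5.7,151,25.6],"spin":0},{"jaw":0,"delta_pos":[5.7,151,25.6],"spin":0},{"jaw":0,"delta_pos":[5.7,151,25.6],"spin":0}])

```text
time_s: 2.6
ee_pos: [528.7, 222.4, 265.5]
ee_rot: [179.9, -0.0, 110.8]
force: [-0.4, -0.0, -0.9]
gripper_width: 91.0
```

```bash
python3 - <<'E'
from h import *
s=env.state();print(s['ee_pos'],s['ee_rot'])
for n,b in(("scene",(330,60,490,240)),("top",(150,100,330,270))):
    im=cams.grab_frame(n)[...,::-1]; cv2.imwrite(f"pics/{n}1.png",cv2.resize(im[b[1]:b[3],b[0]:b[2]],None,fx=3.3,fy=3.3,interpolation=cv2.INTER_CUBIC))
print(delta((529.5,222.7,191),111))
E
```

```text
[528.68913509 222.40098157 265.542859  ] [ 1.79902389e+02 -1.84363182e-02  1.10821486e+02]
(array([-0. ,  0.6, 74.5]), np.float64(-0.003))
```

View pics/scene1.png

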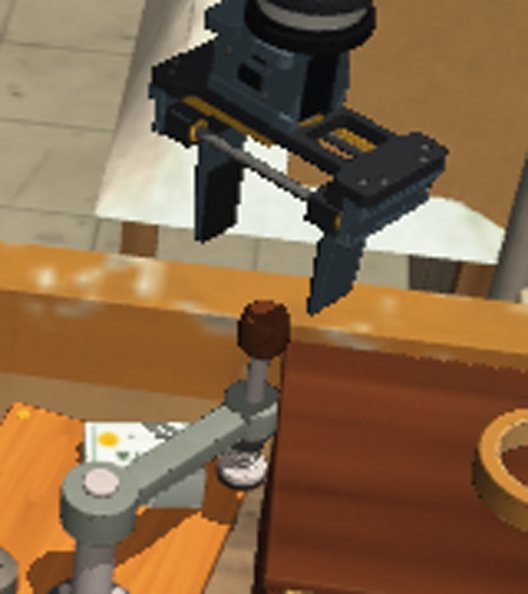

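View pics/top1.png

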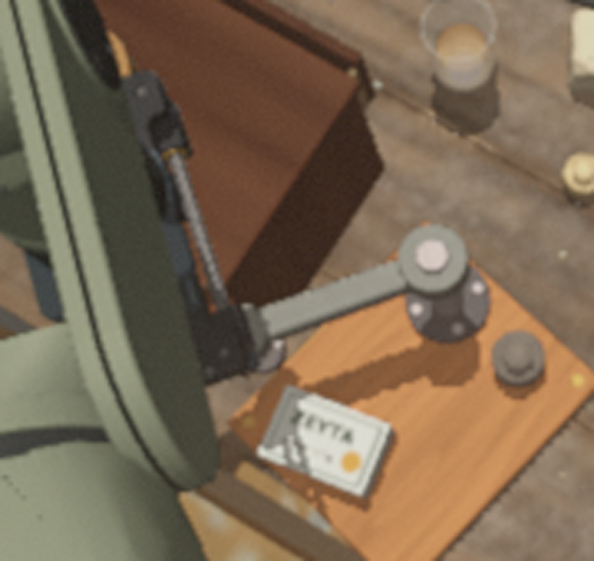

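The gripper is centred above the knob, with the fingertips at crop (202,242) and (315,310) and the knob top at (264,308). The path down is clear, with the far finger passing over the till box.

>>> apply_moves(plan=[{"jaw":0,"delta_pos":[0,0.5,25],"spin":0},{"jaw":0,"delta_pos":[0,0.5,50],"spin":0},{"jaw":0,"delta_pos":[0,0.5,66],"spin":0},{"jaw":0,"delta_pos":[0,0.5,73],"spin":0},{"jaw":0.3,"delta_pos":[0,0.5,73],"spin":0},{"jaw":0.45,"delta_pos":[0,0.5,73],"spin":0},{"jaw":0.55,"delta_pos":[0,0.5,73],"spin":0},{"jaw":0.55,"delta_pos":[0,0.5,73],"spin":0}], squeeze=6)

```text
time_s: 3.7
ee_pos: [529.6, 222.8, 193.0]
ee_rot: [179.8, -0.0, 110.8]
force: [-1.2, 0.5, 0.2]
gripper_width: 54.2
```

>>> apply_moves(plan=[{"jaw":0.7,"delta_pos":[0,0,1],"spin":0},{"jaw":0.8,"delta_pos":[0,0,1],"spin":0},{"jaw":1,"delta_pos":[0,0,1],"spin":0},{"jaw":1,"delta_pos":[0,0,1],"spin":0},{"jaw":1,"delta_pos":[0,0,1],"spin":0},{"jaw":1,"delta_pos":[0,0,1],"spin":0},{"jaw":1,"delta_pos":[0,0,1],"spin":0},{"jaw":1,"delta_pos":[0,0,1],"spin":0}], squeeze=8)

```text
time_s: 4.7
ee_pos: [529.6, 222.8, 191.9]
ee_rot: [179.8, -0.0, 110.8]
force: [0.7, 1.1, -1.0]
gripper_width: 34.7
```

```bash
python3 - <<'E'
from h import *
s=env.state();print(s['ee_pos'],s['force'],s['gripper_width'])
for n,b in(("scene",(330,100,490,260)),("top",(150,100,330,270))):
    im=cams.grab_frame(n)[...,::-1]; cv2.imwrite(f"pics/{n}2.png",cv2.resize(im[b[1]:b[3],b[0]:b[2]],None,fx=3.3,fy=3.3,interpolation=cv2.INTER_CUBIC))
E
```

```text
[529.61731555 222.81158283 191.92085488] [ 0.74831547  1.08717793 -0.97357825] 34.672257091380914
```

View pics/scene2.png

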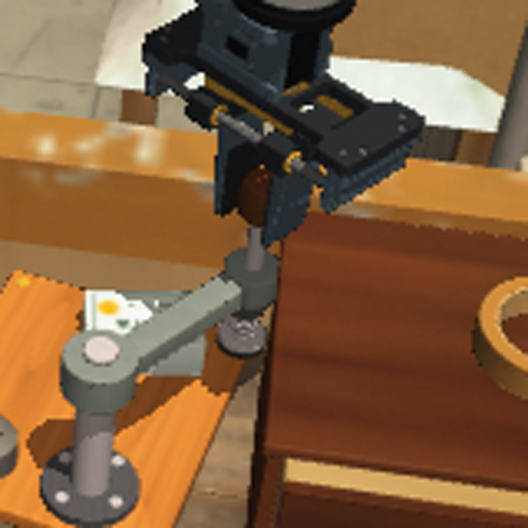

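Gripped at 34.7 mm, with the arm still in place. I'll refine the carton pose and column axis by overlaying fitted shapes on the pictures.

```bash
cat > ov.py <<'E'
from h import *
from scipy.optimize import least_squares
t=lambda c:(c[0]/3.3+180,c[1]/3.3+130)
im=cv2.imread("pics/top0.png"); im2=cv2.imread("pics/scene0.png")
# orange/white segmentation : carton footprint fit from mask of top
m=np.load("pics/top_glued_carton_0.npy")
def box(x,y,a,z0=18,z1=52,L=(60,90)):
    c=np.cos(a);s=np.sin(a)
    return np.array([[x+c*u-s*v,y+s*u+c*v,z] for z in(z0,z1) for u,v in((-L[0]/2,-L[1]/2),(L[0]/2,-L[1]/2),(L[0]/2,L[1]/2),(-L[0]/2,L[1]/2))])
def sil(n,p,S=4):
    h=cv2.convexHull(((proj(n,box(*p))+.5)*S).astype(np.float32))
    M=np.zeros((400*S,640*S),np.uint8);cv2.fillConvexPoly(M,h.round().astype(np.int32),1)
    return cv2.resize(M.astype(np.float32),(640,400),interpolation=cv2.INTER_AREA)
a0=np.arctan2(207-123.4,501.5-472.9)-np.pi/2
best=None
for dx in range(-8,9,1):
  for dy in range(-8,9,1):
    for da in np.radians([-4,-2,0,2,4]):
      e=np.abs(sil("top",(461+dx,175+dy,a0+da),2)-m).sum()
      if best is None or e<best[0]: best=(e,461+dx,175+dy,np.degrees(a0+da))
print(best,m.sum())
np.save("pics/best.npy",best)
for p,name in((best[1:],"fit"),((461.4,175.2,np.degrees(a0)),"corn")):
    P=box(p[0],p[1],np.radians(p[2]))
    for n,src,b in(("top",im,(215,205,285,260)),("scene",im2,(335,170,415,225))):
        f=10; z=cv2.resize(src[b[1]:b[3],b[0]:b[2]],None,fx=f,fy=f,interpolation=cv2.INTER_CUBIC)
        q=((proj(n,P)-[b[0],b[1]]+.5)*f).astype(int)
        for k in(0,4): cv2.polylines(z,[q[k:k+4]],True,(0,0,255) if k else (255,0,0),1)
        cv2.imwrite(f"pics/ov_{name}_{n}.png",z)
E
python3 ov.py
```

```text
(np.float32(55.0), 463, 178, np.float64(-22.886087369709298)) 815
```

View pics/ov_fit_top.png

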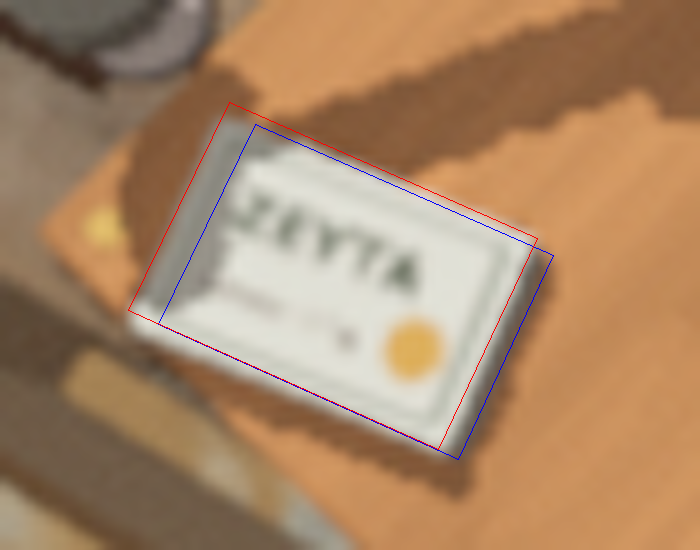

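View pics/ov_fit_scene.png

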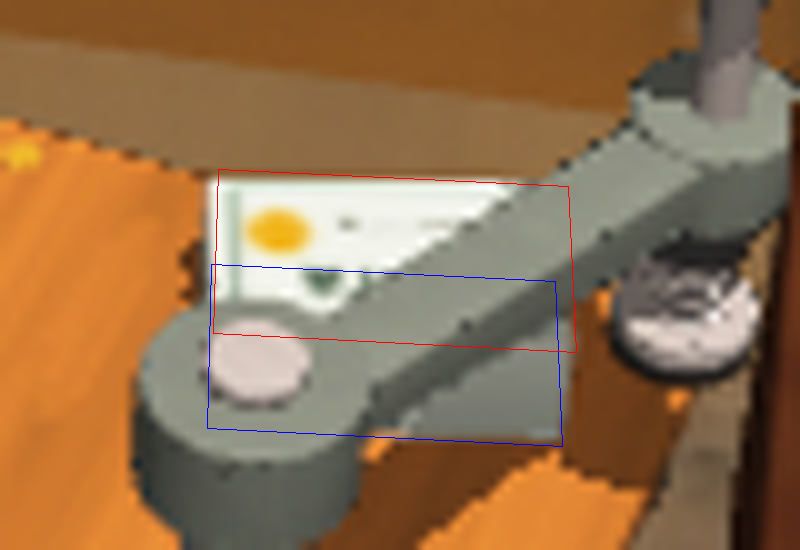

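View pics/ov_corn_top.png

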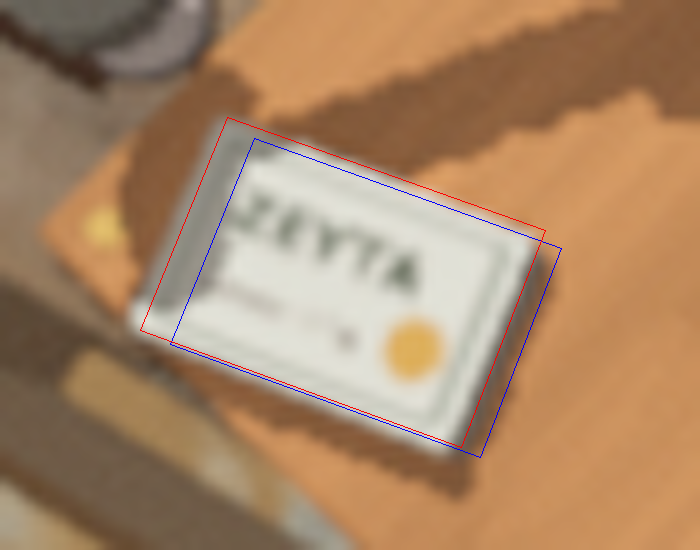

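```bash
python3 - <<'E'
from h import *
s=env.state(); C=np.array([583,83.]); p=s['ee_pos'][:2]-C; r=np.hypot(*p); a=np.arctan2(p[1],p[0]); print(r,np.degrees(a))
for k in range(1,9):
    b=a+np.radians(2*k); print(2*k,delta([*(C+r*np.array([np.cos(b),np.sin(b)])),191.9],s['ee_rot'][2]+2*k))
E
```

```text
149.6491846055057 110.892670548515
2 (array([-0.1, -5.2, -0. ]), np.float64(-0.035))
4 (array([ -0.4, -10.4,  -0. ]), np.float64(-0.07))
6 (array([ -0.8, -15.6,  -0. ]), np.float64(-0.105))
8 (array([ -1.5, -20.8,  -0. ]), np.float64(-0.14))
10 (array([ -2.3, -26. ,  -0.1]), np.float64(-0.175))
12 (array([ -3.3, -31.1,  -0.1]), np.float64(-0.209))
14 (array([ -4.5, -36.2,  -0.1]), np.float64(-0.244))
16 (array([ -5.8, -41.2,  -0.1]), np.float64(-0.279))
```

>>> apply_moves(plan=[{"jaw":1,"delta_pos":[-0.1,-5.2,0],"spin":-0.035},{"jaw":1,"delta_pos":[-0.4,-10.4,0],"spin":-0.07},{"jaw":1,"delta_pos":[-0.8,-15.6,0],"spin":-0.105},{"jaw":1,"delta_pos":[-1.5,-20.8,0],"spin":-0.14},{"jaw":1,"delta_pos":[-2.3,-26,0],"spin":-0.175},{"jaw":1,"delta_pos":[-3.3,-31.1,0],"spin":-0.209},{"jaw":1,"delta_pos":[-4.5,-36.2,0],"spin":-0.244},{"jaw":1,"delta_pos":[-5.8,-41.2,0],"spin":-0.279}], squeeze=10)

```text
time_s: 5.8
ee_pos: [493.4, 202.2, 191.9]
ee_rot: [179.8, 0.1, 126.9]
force: [4.8, -3.1, -0.5]
gripper_width: 34.9
```

```bash
python3 - <<'E'
from h import *
s=env.state(); C=np.array([583,83.]); p=s['ee_pos'][:2]-C; r=np.hypot(*p); a=np.arctan2(p[1],p[0]); print(s['ee_pos'],s['ee_rot'],r,np.degrees(a),s['force'],s['torque'],s['gripper_width'])
n=np.degrees(a)
for k in range(1,9):
    st=min(2*k,142.4-n)
    b=a+np.radians(st); print(st,delta([*(C+r*np.array([np.cos(b),np.sin(b)])),191.9],s['ee_rot'][2]+st))
im=cams.grab_frame("scene")[...,::-1]; b=(330,100,490,260);cv2.imwrite("pics/scene3.png",cv2.resize(im[b[1]:b[3],b[0]:b[2]],None,fx=3.3,fy=3.3,interpolation=cv2.INTER_CUBIC))
E
```

```text
[493.37423826 202.22649912 191.91989628] [1.79811131e+02 8.94695820e-02 1.26949832e+02] 149.1567472776423 126.93316789967365 [ 4.78762831 -3.07473061 -0.51027607] [-0.53113583 -0.71750783  0.04089708] 34.89851493646467
2 (array([-0.1, -5.2,  0. ]), np.float64(-0.035))
4 (array([ -0.4, -10.4,  -0. ]), np.float64(-0.07))
6 (array([ -0.8, -15.6,  -0. ]), np.float64(-0.105))
8 (array([ -1.4, -20.8,  -0. ]), np.float64(-0.14))
10 (array([ -2.3, -25.9,  -0.1]), np.float64(-0.175))
12 (array([ -3.3, -31. ,  -0.1]), np.float64(-0.209))
14 (array([ -4.4, -36.1,  -0.1]), np.float64(-0.244))
15.466832100326357 (array([ -5.4, -39.8,  -0.1]), np.float64(-0.27))
```

View pics/scene3.png

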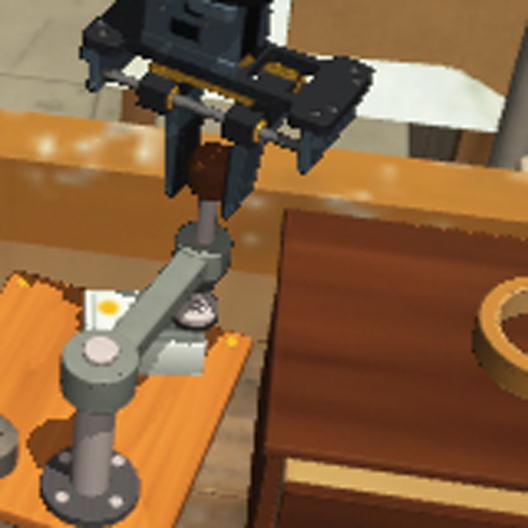

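The arm follows the knob, and the pad is clear above the carton. The roughly 5 N inward force means my radius is slightly too big, so I'll trim it by 1 mm.

>>> apply_moves(plan=[{"jaw":1,"delta_pos":[-0.4,-5.2,0],"spin":-0.035},{"jaw":1,"delta_pos":[-0.9,-10.4,0],"spin":-0.07},{"jaw":1,"delta_pos":[-1.5,-15.6,0],"spin":-0.105},{"jaw":1,"delta_pos":[-2.3,-20.8,0],"spin":-0.14},{"jaw":1,"delta_pos":[-3.3,-25.9,0],"spin":-0.175},{"jaw":1,"delta_pos":[-4.4,-31,0],"spin":-0.209},{"jaw":1,"delta_pos":[-5.6,-36.1,0],"spin":-0.244},{"jaw":1,"delta_pos":[-6.6,-39.8,0],"spin":-0.27}])

```text
time_s: 6.85
ee_pos: [465.1, 172.9, 191.9]
ee_rot: [179.8, 0.1, 142.5]
force: [2.6, 0.6, -1.2]
gripper_width: 34.8
```

```bash
python3 - <<'E'
from h import *
s=env.state(); C=np.array([583,83.]); p=s['ee_pos'][:2]-C; r=np.hypot(*p); a=np.arctan2(p[1],p[0]); print(s['ee_pos'],s['ee_rot'],r,np.degrees(a),s['force'],s['gripper_width'])
for n,b,f in(("scene",(340,120,420,220),6),("top",(190,150,310,270),5)):
    im=cams.grab_frame(n)[...,::-1]; cv2.imwrite(f"pics/{n}4.png",im)
    cv2.imwrite(f"pics/{n}4c.png",cv2.resize(im[b[1]:b[3],b[0]:b[2]],None,fx=f,fy=f,interpolation=cv2.INTER_CUBIC))
    for m in spotter.masks_of(n,"pad_face")[:3]: print(n,m['confidence'],m['extent'])
    for m in spotter.masks_of(n,"glued_carton")[:2]: print(n,m['confidence'],m['extent'])
E
```

```text
[465.11521511 172.91242787 191.93281455] [1.79820530e+02 1.23673326e-01 1.42545746e+02] 148.26013353084036 142.66671091218052 [ 2.60033471  0.56214387 -1.21239173] 34.81523472069998
scene 0.57 [372.5, 187.3, 381.7, 198.6]
scene 0.22 [319.8, 292.7, 336.7, 308.9]
scene 0.85 [354.1, 185.6, 390.0, 213.3]
scene 0.22 [250.3, 305.7, 279.2, 338.4]
```

View pics/scene4c.png

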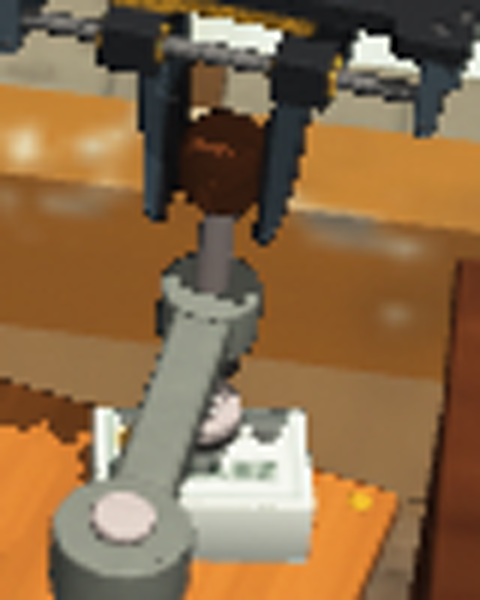

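View pics/top4c.png

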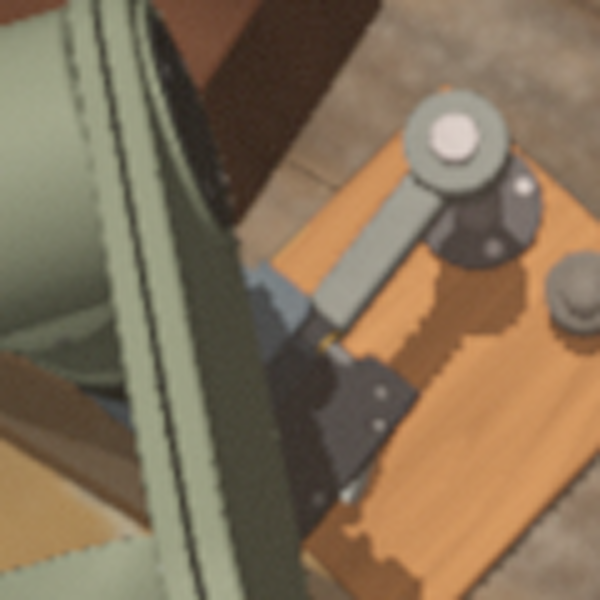

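```bash
python3 - <<'E'
from h import *
exec(open('ov.py').read().split("a0=")[0].split("def box")[0].split("t=lambda")[0])
src=open('ov.py').read(); exec("def box"+src.split("def box")[1].split("def sil")[0])
im=cv2.imread("pics/scene4.png"); b=(340,120,420,220); f=8
z=cv2.resize(im[b[1]:b[3],b[0]:b[2]],None,fx=f,fy=f,interpolation=cv2.INTER_CUBIC)
T=lambda P:((proj("scene",P)-[b[0],b[1]]+.5)*f).astype(int)
for p in((462,177,-22),):
    q=T(box(p[0],p[1],np.radians(p[2])))
    for k in(0,4): cv2.polylines(z,[q[k:k+4]],True,(0,0,255) if k else (255,0,0),1)
q=T([[465.1,172.9,h] for h in(52,72,149,192,226)]); cv2.polylines(z,[q],False,(0,255,0),1)
th=np.linspace(0,2*np.pi,40)
cv2.polylines(z,[T([[465.1+18*np.cos(a),172.9+18*np.sin(a),72] for a in th])],True,(0,255,0),1)
cv2.polylines(z,[T([[465.1+18*np.cos(a),172.9+18*np.sin(a),84] for a in th])],True,(0,255,0),1)
z=z[200:]
cv2.imwrite("pics/ov4.png",z[:600])
E
```

```text
(no output)
```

View pics/ov4.png

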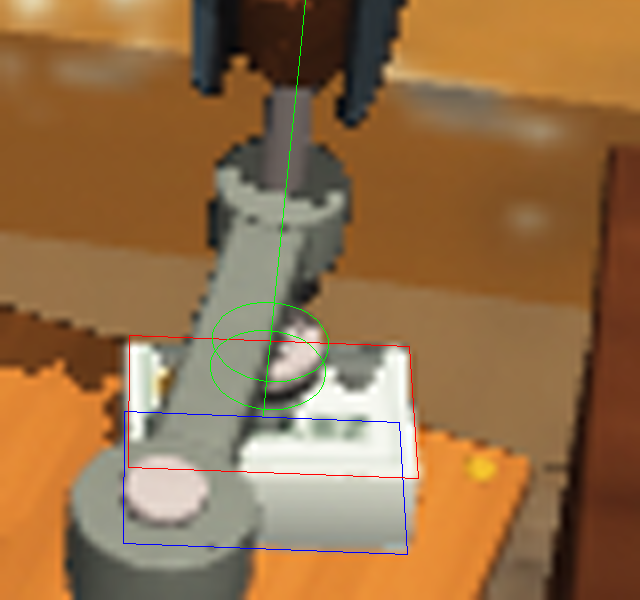

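In the overlay, the pad's right edge, the stem and the carton agree with the model to about 1 px (3 mm). The arm is about 1.5 mm past the carton centre, so I'll step back 1.5 mm, tighten the grip and look at the result before pressing.

>>> apply_moves(plan=[{"jaw":1,"delta_pos":[0,0.7,0],"spin":0.005},{"jaw":1,"delta_pos":[0,1.5,0],"spin":0.01},{"jaw":1,"delta_pos":[0,1.5,0],"spin":0.01},{"jaw":1,"delta_pos":[0,1.5,0],"spin":0.01},{"jaw":1,"delta_pos":[0,1.5,0],"spin":0.01},{"jaw":1,"delta_pos":[0,1.5,0],"spin":0.01},{"jaw":1,"delta_pos":[0,1.5,0],"spin":0.01},{"jaw":1,"delta_pos":[0,1.5,0],"spin":0.01}], squeeze=50)

```text
time_s: 8.15
ee_pos: [465.8, 173.9, 191.9]
ee_rot: [179.9, 0.1, 141.9]
force: [4.3, 1.9, -1.3]
gripper_width: 33.5
```

```bash
python3 - <<'E'
from h import *
s=env.state(); print(s['ee_pos'],s['force'],s['gripper_width'])
im=cams.grab_frame("scene")[...,::-1]; cv2.imwrite("pics/scene5.png",im)
print(np.degrees(np.arctan2(s['ee_pos'][1]-84.5,s['ee_pos'][0]-582)))
E
```

```text
[465.79168531 173.85692983 191.93082223] [ 4.30897971  1.864936   -1.27704524] 33.527884214209415
142.4419664081235
```

>>> apply_moves(plan=[{"jaw":1,"delta_pos":[0,0,3],"spin":0},{"jaw":1,"delta_pos":[0,0,6],"spin":0},{"jaw":1,"delta_pos":[0,0,9],"spin":0},{"jaw":1,"delta_pos":[0,0,12],"spin":0},{"jaw":1,"delta_pos":[0,0,14],"spin":0},{"jaw":1,"delta_pos":[0,0,16],"spin":0},{"jaw":1,"delta_pos":[0,0,17],"spin":0},{"jaw":1,"delta_pos":[0,0,17],"spin":0}])

```text
time_s: 9.2
ee_pos: [465.8, 173.9, 174.9]
ee_rot: [179.9, 0.1, 141.9]
force: [1.8, 0.9, 3.9]
gripper_width: 33.9
```

```bash
python3 - <<'E'
from h import *
s=env.state(); print(s['ee_pos'],s['force'],s['gripper_width'])
im=cams.grab_frame("scene")[...,::-1]; cv2.imwrite("pics/scene6.png",im)
b=(330,130,430,220); cv2.imwrite("pics/scene6c.png",cv2.resize(im[b[1]:b[3],b[0]:b[2]],None,fx=6,fy=6,interpolation=cv2.INTER_CUBIC))
E
```

```text
[465.80363098 173.89761308 174.93627158] [1.80305493 0.8887805  3.85942129] 33.85410984289979
```

View pics/scene6c.png

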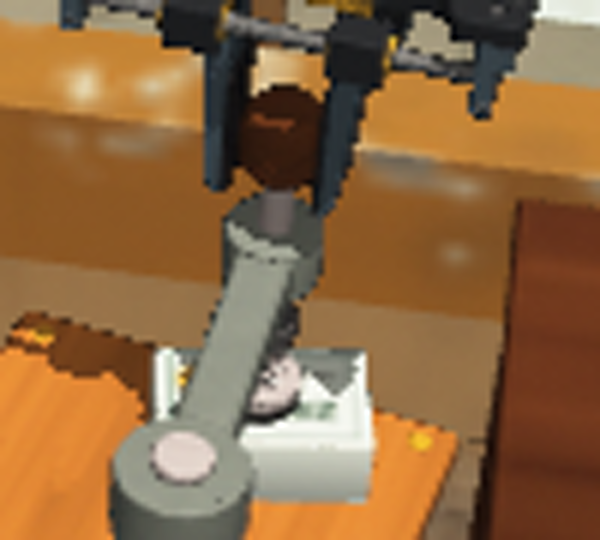

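The knob moved down with the gripper and no slip shows. The pad, at about (268,395) in the crop, is just above the carton, whose edges at 155 and 372 put its centre at about 263. I'll press the remaining 13 mm.

>>> apply_moves(plan=[{"jaw":1,"delta_pos":[0,0,2],"spin":0},{"jaw":1,"delta_pos":[0,0,4],"spin":0},{"jaw":1,"delta_pos":[0,0,6],"spin":0},{"jaw":1,"delta_pos":[0,0,8],"spin":0},{"jaw":1,"delta_pos":[0,0,10],"spin":0},{"jaw":1,"delta_pos":[0,0,12],"spin":0},{"jaw":1,"delta_pos":[0,0,13],"spin":0},{"jaw":1,"delta_pos":[0,0,13],"spin":0}])

```text
time_s: 10.25
ee_pos: [465.9, 174.0, 163.3]
ee_rot: [179.9, 0.1, 141.9]
force: [-0.2, 1.0, 12.3]
gripper_width: 33.8
```

```bash
python3 - <<'E'
from h import *
print(env.state()['force'])
im=cams.grab_frame("scene")[...,::-1]; cv2.imwrite("pics/scene7.png",im)
b=(330,130,430,220); cv2.imwrite("pics/scene7c.png",cv2.resize(im[b[1]:b[3],b[0]:b[2]],None,fx=6,fy=6,interpolation=cv2.INTER_CUBIC))
for n in("scene",):
    for t in ("glued_carton","board_weight"):
        for m in spotter.masks_of(n,t)[:1]: print(t,m['confidence'],m['extent'])
s=env.state(); print(s['ee_pos'],s['force'],s['gripper_width'],s['time_s'])
E
```

```text
[-0.24321298  1.01837737 12.27445011]
glued_carton 0.94 [350.8, 184.8, 391.6, 213.5]
board_weight 0.74 [319.9, 223.8, 337.1, 244.1]
[465.9359595  173.97434936 163.3080769 ] [ 0.39832297  0.62833947 13.22188336] 33.83099920091112 10.4
```

View pics/scene7c.png

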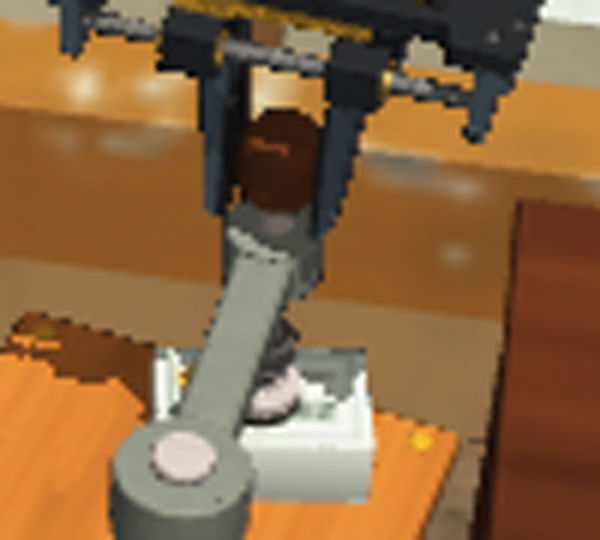

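The plunger has travelled 28.6 mm, with about 1.4 mm lost to arm compliance, and the carton hasn't moved. I'll add a little to compensate.

>>> apply_moves(plan=[{"jaw":1,"delta_pos":[0,0,1.5],"spin":0},{"jaw":1,"delta_pos":[0,0,2],"spin":0},{"jaw":1,"delta_pos":[0,0,2.4],"spin":0},{"jaw":1,"delta_pos":[0,0,2.4],"spin":0},{"jaw":1,"delta_pos":[0,0,2.4],"spin":0},{"jaw":1,"delta_pos":[0,0,2.4],"spin":0},{"jaw":1,"delta_pos":[0,0,2.4],"spin":0},{"jaw":1,"delta_pos":[0,0,2.4],"spin":0}])

```text
time_s: 11.4
ee_pos: [466.0, 174.0, 162.4]
ee_rot: [179.8, 0.2, 141.9]
force: [-1.1, 0.8, 12.1]
gripper_width: 33.9
```

```bash
python3 - <<'E'
from h import *
im=cams.grab_frame("scene")[...,::-1]; cv2.imwrite("pics/scene8.png",im)
b=(330,130,430,220); 
z=cv2.resize(im[b[1]:b[3],b[0]:b[2]],None,fx=6,fy=6,interpolation=cv2.INTER_CUBIC)
T=lambda P:((proj("scene",P)-[b[0],b[1]]+.5)*6).astype(int)
a=np.linspace(0,6.28,40)
for h in(196,):cv2.polylines(z,[T(np.c_[465.9+12*np.cos(a),174+12*np.sin(a),h+0*a])],True,(0,255,0),1)
cv2.imwrite("pics/scene8c.png",z)
for k in range(3):
    cams.grab_frame("scene"); s=env.state(); print(s['ee_pos'],s['force'],s['gripper_width'],s['time_s'])
E
```

```text
[465.99460411 173.9561467  162.39455647] [-1.34580619 -0.14988114 13.2380258 ] 33.87511253008457 11.5
[465.96808444 173.95646642 162.39484428] [-2.31945579  0.53083798 12.68910877] 33.55155359844614 11.55
[465.9796442  173.98255544 162.37830327] [-1.00920905 -0.21139848 12.56656607] 33.33066377424316 11.6
```

View pics/scene8c.png

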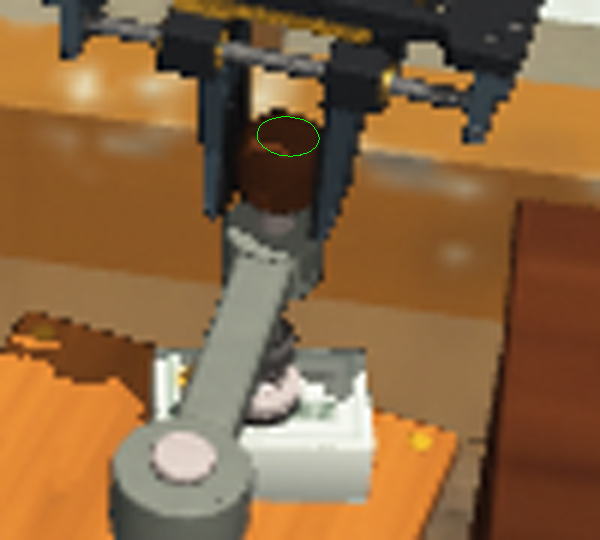

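Force didn't rise with the last 0.9 mm, so I'll check for slip. I'll measure the knob's actual drop in the images by sub-pixel registration.

```bash
python3 - <<'E'
from h import *
I={k:cv2.cvtColor(cv2.imread(f"pics/scene{k}.png"),cv2.COLOR_BGR2GRAY).astype(np.float32) for k in(5,6,7,8)}
a=proj("scene",[[466,174,h] for h in(226,209,209-17,209-28.6,209-29.5)]);print(a)
def tm(i,j,roi):
    x0,y0,x1,y1=roi; f=10
    up=lambda A:cv2.resize(A,None,fx=f,fy=f,interpolation=cv2.INTER_CUBIC)
    t=up(I[i][y0:y1,x0:x1]); m=12
    s=up(I[j][y0-m:y1+m,x0-m:x1+m]); r=cv2.matchTemplate(s,t,cv2.TM_CCOEFF_NORMED); _,v,_,l=cv2.minMaxLoc(r)
    return (l[0]/f-m,l[1]/f-m,round(v,3))
p5=a[1];
for name,ro in(("knob",(371,139,383,160)),("rfinger",(383,135,392,160)),("lfinger",(362,140,369,160))):
  print(name)
  for i,j,d in((5,6,0),(6,7,5.5),(7,8,9.5)):
    r=(ro[0],int(ro[1]+d),ro[2],int(ro[3]+d)); print(i,j,tm(i,j,r))
# edges: intensity column through knob
for k in(5,6,7,8): print(k,I[k][136:170,376:379].mean(1).round().astype(int))
E
```

```text
[[378.57429659 142.02666296]
 [377.97018946 147.857342  ]
 [377.37827542 153.57033656]
 [376.98119156 157.40288279]
 [376.95061026 157.69804527]]
knob
5 6 (-0.8000000000000007, 5.800000000000001, 0.882)
6 7 (-0.1999999999999993, 4.0, 0.91)
7 8 (0.0, 0.40000000000000036, 0.903)
rfinger
5 6 (-0.9000000000000004, 6.5, 0.923)
6 7 (-0.09999999999999964, 3.0999999999999996, 0.913)
7 8 (0.0, 0.0, 0.958)
lfinger
5 6 (0.0, 4.800000000000001, 0.933)
6 7 (-0.5999999999999996, 4.0, 0.887)
7 8 (-0.09999999999999964, 0.1999999999999993, 0.958)
5 [120 122  32  32  33  33  33  34  59  60  39  36  35  34  34  37  33  32
  33  31  82  98  97  97  97  96  98  97  96  96  95  92  90  77]
6 [ 92  51 147 178 183 181 177 177  36  32  33  33  33  33  72  47  38  36
  35  34  34  33  32  33  32  46  97  96  95  95  95  92  90  76]
7 [121 122  93 133 104  59 174 177 178 176 173 169  38  33  33  33  33  33
  59  50  38  36  35  34  34  32  31  33  33  55  94 101  90  76]
8 [121 122 123 114 101  70 123 176 177 176 173 169  81  35  34  33  33  33
  46  48  40  37  36  34  34  34  32  33  33  42  94 100  91  76]
```

No slip: the knob moved 10.2 px, against 9.8 px predicted for 29.5 mm. Travel of about 29.5–30 mm and a push of about 13 N are both on target, so I'm handing in.

```bash
python3 - <<'E'
from h import *
print(env.job_done()); s=env.state(); print(s['ee_pos'],s['force'],s['time_s'])
E
```

```text
the job is handed in; nothing more can be done
None
the job is handed in; nothing more can be done
```

I gripped the knob from above, swung the arm about 31.5° with the pad up until it was over the carton, then pressed straight down. I handed the job in at about 11.6 s with the robot still holding the knob down.

**Last checks:**
- **Plunger travel:** about 29.5 mm by the tool position. The knob moved 10.2 px in the images against 9.8 px expected, so it did not slip in the grip.
- **Push:** 12.6–13.2 N, against the stated 13 N or so, which fits a pad spring about half compressed.
- **Force reading:** it did not rise over the last 0.9 mm of travel, which is why I ran the slip check. It also read about -1.2 N just before pressing, so the true push may be nearer 14 N.
- **Bystanders:** the carton and the weight on the board looked unmoved in the scene view. The other things standing around were not re-checked one by one.
- **Centring:** within about 1–2 mm along the swing. My estimates differ by 3–5 mm along the arm, but the arm's length is fixed, so I could not adjust that. In the final scene view the pad looks centred to within about 1 px. The robot blocked the top camera, so that view could not confirm it.

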